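Find the full V-nail tin and set it in the tray

ROBOT

A 7-joint arm with a two-finger parallel gripper is mounted at the origin on the work surface. World frame = base frame: x ahead of the robot, y to its left, z up, the work surface at z = 0. Lengths are in m, angles in rad, forces in N, time in s.
With the tool pointing down it reaches from about 0.35 to 0.9 m from the base axis. Payload 8.1 kg.
Tool frame: the origin (TCP) lies between the finger pads; the fingertips stand ahead of it and the grasp point (between the pads) is the TCP (arm.nose_length is the z of the fingertips in the tool frame, in m); z points along the fingers, y is the line along which they close (so a half turn about z gives the same grasp; the last joint's range is limited). The gripper opens to 92 mm and grips with 3 to 60 N. Pads are 19 mm wide; open, the fingers measure 130 mm over their backs; the gripper's body (75 mm by 190 mm) begins 47 mm behind the grasp point.
Start: joints at [-1.229, 0.434, 0.025, 1.573, -0.012, 1.134, -0.075], TCP at [0.269, 0.564, 0.246] pointing down, gripper open.
Joint ranges: [-2.62, 2.62], [-0.44, 2.09], [-1.27, 1.32], [0.08, 2.57], [-1.32, 4.46], [0.12, 2], [-2.74, 2.74]. Speed limits (rad/s): [2.22, 2.22, 3.01, 3.01, 3.14, 3.14, 3.14].

INTERFACE

Orientations are given as a rotation vector (axis times angle).
In Python, from cell import sensors, optics, arm gives the robot as it stands.
- The arm moves only by the tool arm_command, never from a script. Its argument "deltas" is one flat list of numbers, 7 for each row, row after row: the turn, a rotation vector about the world's x, y, z as a fraction of full scale, then the shift along the world's x, y, z as a fraction of full scale, then the finger opening in mm, from 0 to 91.8. In form: [wx, wy, wz, dx, dy, dz, fingers, wx, wy, wz, dx, dy, dz, fingers, ...]. A call has 1 to 20 rows; each row is the pose to reach, as a shift and turn from the pose commanded when the call began; what a row does not reach only later rows make up. Full scale, the value 1, is 1 m for a shift and 90 degrees for a turn. A row lasts 1/10 s, in which the tool goes at most 50 mm and 8.59 degrees, less where a joint would pass 70% of its speed; a pose out of reach is approached as far as the arm can. A call with a number of a shift or a turn outside -1 to 1 is refused whole. A call with a gripper value outside its range is refused whole. The fingers move at their own pace and stop on an object; "force" is the grip in N (left out, the last holds). Time passes only in rows, so rows that repeat a pose let the fingers close. It gives the time, the measured TCP pose, the force, the opening and the grip force at its end, in the units of the state.
- sensors.observe(): the state, without advancing time (a new reading comes with each control period).
- optics.get_image(name): name is "scene" or "top"; returns the picture (480x640x3 uint8, blue, green, red); there is no depth.
- optics.calibration(name): a dict with "camera_matrix" (3x3 intrinsics, pixels), "rvec" (rotation vector, rad) and "tvec" (3), from world to camera coordinates, as OpenCV has them. Camera axes: x right, y down, z forward; pixel columns grow to the right and rows downward; lengths in m; the calibration is good to about 2 mm. A picture is of the moment at which its call begins. calibration takes no time and is no camera call.
- arm.sign_off(): hands the job in; it is judged then, once.
The state is a dict: "clock": time; "joints": joint angles; "dq": joint speeds; "joint_efforts": joint torques, N m; "position": TCP position; "ee_rot": TCP orientation; "force": force on the tool from outside, world axes, zero at the start; "ft_torque": the same for the moment, N m; "width": opening from 0.0 (shut) to 1.0 (fully open); "gripper_force": force on a finger pad.
Only numpy, scipy, OpenCV 4.12 (cv2) and the standard library are available. Lean on these libraries where they do the work, as an engineer would, in place of code of your own. Each camera call takes 0.05 s, during which the arm holds its last target. There are 200 camera calls.

TASK

One of the three look-alike closed tins on the bench is full of V-nail sticks and the other two are nearly empty; they can only be told apart by lifting them and feeling the weight. Set the full tin down, upright and without dropping it, inside the shallow wooden tray, and leave the two light tins standing where they were: put any that you have lifted back in its place.

Things in the scene. Friction and masses are not known exactly. Their poses are not given: they have to be found in the camera images.
- tin_a: a closed square tin of plain steel with a push-on lid, rounded edges, 60 x 60 mm and 52 mm tall; origin at the centre of its underside, z up, x and y along its sides. The three tins look alike, their names say nothing about the contents, and any one of them may be the full one: the full tin weighs 0.38 to 0.60 kg, each nearly empty one about 0.08 to 0.12 kg. The lid does not come off and the tin can be gripped across either pair of sides.
- tin_b: a closed square tin of plain steel with a push-on lid, rounded edges, 60 x 60 mm and 52 mm tall; origin at the centre of its underside, z up, x and y along its sides. The three tins look alike, their names say nothing about the contents, and any one of them may be the full one: the full tin weighs 0.38 to 0.60 kg, each nearly empty one about 0.08 to 0.12 kg. The lid does not come off and the tin can be gripped across either pair of sides.
- tin_c: a closed square tin of plain steel with a push-on lid, rounded edges, 60 x 60 mm and 52 mm tall; origin at the centre of its underside, z up, x and y along its sides. The three tins look alike, their names say nothing about the contents, and any one of them may be the full one: the full tin weighs 0.38 to 0.60 kg, each nearly empty one about 0.08 to 0.12 kg. The lid does not come off and the tin can be gripped across either pair of sides.
- tray: a shallow open tray of pale maple, fixed to the bench, 126 x 126 mm outside, 16 mm tall, walls and floor 6 mm thick (inside 114 x 114 mm, inner floor 6 mm above the bench); origin at the centre of its underside, x and y along its sides, z up. It stands roughly in line with the tins and may be anywhere in that line.
Things that resemble listed ones, but are neither listed nor needed, are in the scene too. Of the things shaped like the tray, the wooden one is meant. Leave any purple or red look-alike of the tin_c alone.

How it is judged:
By the outcome, as a careful person would: the job done as asked, in the order asked, and still so for the second after the job is handed in, with the robot touching nothing.
It also fails if it takes over 67 s, if anything falls off the work surface, if the arm or the gripper's body presses on something with over 40 N, if the wrist force passes 120 N, or if a joint passes its speed limit or range.

## Working session

There is one attempt and no reset: what is moved stays moved. The work goes in short steps, Python scripts to look and compute and a tool call to move; the robot and the scene stay as the last step left them, time stands still between calls to the robot, and variables do not carry over. Pictures are saved under pics/ and viewed, at most 10 in all, crops included, and the job is handed in when it is done.

Besides the shell and the picture viewer there is one more tool, called after "Call:" by a JSON object that holds its "method" and its "body". arm_command: Moves the arm, as the interface text tells. Its arguments: {"type":"object","properties":{"deltas":{"type":"array","items":{"type":"number"}},"force":{"type":"number"}},"required":["deltas"]}

```bash
mkdir -p pics
python3 - <<'E'
from cell import sensors, optics, arm
import cv2
print(sensors.observe(), arm.nose_length)
for n in("top","scene"):
    cv2.imwrite(f"pics/{n}0.png",optics.get_image(n)); c=optics.calibration(n)
    R=cv2.Rodrigues(c["rvec"])[0]; print(n,c["camera_matrix"],(-R.T@c["tvec"].reshape(3)),R[2])
E
```

```text
{'clock': 0.0, 'joints': array([-1.22859531,  0.43521949,  0.02496499,  1.57412198, -0.01159021,
        1.13398625, -0.07510795]), 'dq': array([ 0.00030446, -0.00038513,  0.00079491,  0.00066251,  0.00097902,
        0.00035986, -0.00047981]), 'joint_efforts': array([-1.94479935e-05, -6.67868185e+01,  9.84841548e-01, -3.14463580e+01,
       -6.05696090e-02,  4.30473906e-02,  1.65662068e-04]), 'position': array([0.26876111, 0.56371778, 0.2449374 ]), 'ee_rot': array([-6.93003276e-01, -3.06399538e+00,  2.47732393e-03]), 'force': array([ 0.4910686 , -0.14790338,  0.05690639]), 'ft_torque': array([-0.02059642,  0.06796038, -0.02457526]), 'gripper_force': 0.0, 'width': 1.0006461307766774} 0.019
top [[484.21569911   0.         314.41711992]
 [  0.         484.21569911 237.99086359]
 [  0.           0.           1.        ]] [ 0.35181294 -0.00139902  0.7985691 ] [ 0.19121783  0.04413444 -0.98055489]
scene [[462.59432203   0.         320.68757374]
 [  0.         462.59432203 238.14378245]
 [  0.           0.           1.        ]] [0.77413715 0.52059251 0.43566155] [-0.39720047 -0.73682971 -0.54709575]
```

View pics/top0.png

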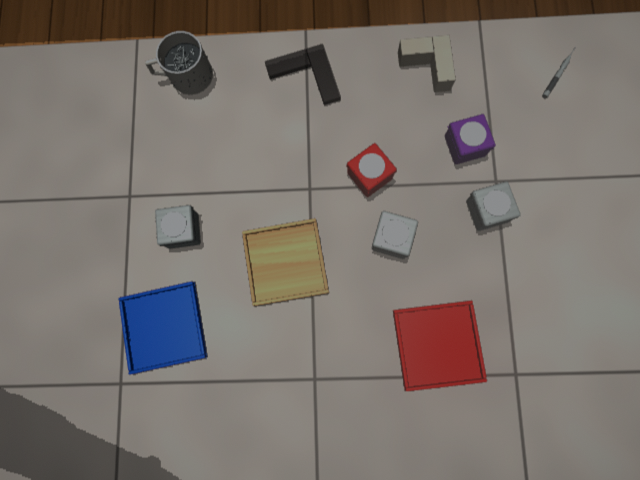

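View pics/scene0.png

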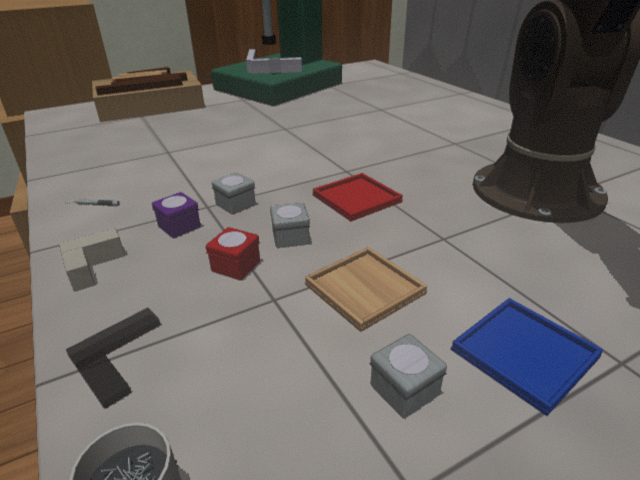

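The top view shows the three grey tins at about (176,224), (396,234) and (495,204). The wooden tray is at (286,262), and the red and purple look-alikes are at (371,168) and (471,137). I'll enlarge the tins to get their corners.

Run:
```python
import cv2,numpy as np
im=cv2.imread("pics/top0.png")
o=[cv2.resize(im[y-35:y+35,x-35:x+35],(390,390),interpolation=cv2.INTER_CUBIC) for x,y in((176,226),(396,234))]
o2=[cv2.resize(im[y-35:y+35,x-35:x+35],(390,390),interpolation=cv2.INTER_CUBIC) for x,y in((494,206),)]
a=np.hstack([cv2.resize(q,(266,266)) for q in o+o2])
cv2.imwrite("pics/crop.png",cv2.convertScaleAbs(a,alpha=1.3))
```

```text
(no output)
```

View pics/crop.png

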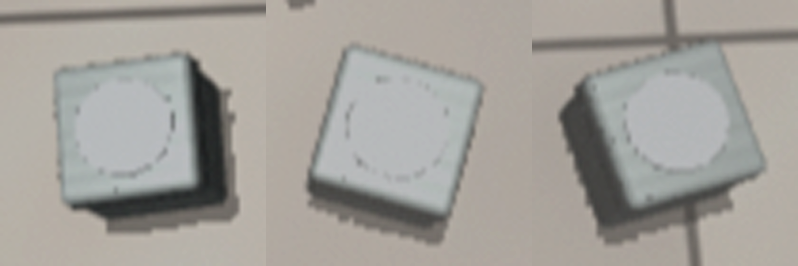

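The crop shows all three lid outlines clearly, so I'll project their corners at z=0.052. For the tray I'll use a colour mask at z=0.016.

```bash
cat > h.py <<'E'
import cv2,numpy as np
from cell import sensors, optics, arm
def ray(n,px,z):
    c=optics.calibration(n); R=cv2.Rodrigues(c["rvec"])[0]; o=-R.T@c["tvec"].reshape(3)
    p=cv2.undistortPoints(np.float64(px).reshape(-1,1,2),c["camera_matrix"],None)[:,0]
    d=np.c_[p,np.ones(len(p))]@R; return o+d*((z-o[2])/d[:,2])[:,None]
def sq(P):
    P=P[:,:2]; e=np.roll(P,-1,0)-P
    a=np.degrees(np.arctan2(e[:,1],e[:,0])); a4=np.degrees(np.angle(np.mean(np.exp(4j*np.radians(a))))) /4
    return P.mean(0).round(4),np.linalg.norm(e,axis=1).round(4),round(a4,1)
E
python3 - <<'E'
from h import *
S=266/70
for n,o,c in(("L",(141,191),[(57,72),(188,55),(199,186),(66,206)]),("M",(361,199),[(84,44),(217,86),(181,215),(44,187)]),("R",(459,171),[(52,82),(187,42),(232,168),(103,210)])):
    print(n,sq(ray("top",np.array(c)/S+o-.5,0.051)))
hsv=cv2.cvtColor(cv2.imread("pics/top0.png"),cv2.COLOR_BGR2HSV)
m=cv2.inRange(hsv,(10,70,80),(30,255,255)); m[:100]=0
k=max(cv2.findContours(m,0,2)[0],key=cv2.contourArea)
b=cv2.boxPoints(cv2.minAreaRect(k)); print(b,sq(ray("top",b,0.014)))
print(ray("top",[(371,168),(471,137)],.052).round(3))
s=sensors.observe(); print(cv2.Rodrigues(s["ee_rot"])[0].round(3))
E
```

```text
L (array([0.5283, 0.2574]), array([0.0567, 0.0573, 0.0568, 0.0586]), np.float64(5.8))
M (array([ 0.5001, -0.0942]), array([0.0572, 0.0562, 0.0566, 0.0628]), np.float64(-17.9))
R (array([ 0.5418, -0.2542]), array([0.0586, 0.0558, 0.0557, 0.0572]), np.float64(14.9))
[[239.23953 231.08307]
 [315.47968 217.74106]
 [328.6052  292.74408]
 [252.36505 306.0861 ]] (array([0.4677, 0.0854]), array([0.1293, 0.1264, 0.1253, 0.1268]), np.float64(8.4))
[[ 0.608 -0.062  0.052]
 [ 0.653 -0.225  0.052]]
[[-0.903  0.43  -0.   ]
 [ 0.43   0.903 -0.001]
 [-0.    -0.001 -1.   ]]
```

All sizes match what was given: lids 57–58 mm inside their rounded edges, tray 126 mm. I'll start with the left tin at (0.528, 0.257), with closing axis 95.8°.

Call:
{"method": "arm_command", "body": {"deltas": [0, 0, 0.348, 0.26, -0.306, -0.096, 91, 0, 0, 0.348, 0.26, -0.306, -0.096, 91, 0, 0, 0.348, 0.26, -0.306, -0.096, 91, 0, 0, 0.348, 0.26, -0.306, -0.096, 91, 0, 0, 0.348, 0.26, -0.306, -0.096, 91, 0, 0, 0.348, 0.26, -0.306, -0.096, 91, 0, 0, 0.348, 0.26, -0.306, -0.096, 91, 0, 0, 0.348, 0.26, -0.306, -0.096, 91, 0, 0, 0.348, 0.26, -0.306, -0.096, 91, 0, 0, 0.348, 0.26, -0.306, -0.096, 91, 0, 0, 0.348, 0.26, -0.306, -0.096, 91, 0, 0, 0.348, 0.26, -0.306, -0.096, 91, 0, 0, 0.348, 0.26, -0.306, -0.096, 91, 0, 0, 0.348, 0.26, -0.306, -0.096, 91], "force": 25}}

```text
clock: 1.5
position: [0.5283, 0.2595, 0.1501]
ee_rot: [-0.163, 3.137, 0.001]
force: [0.3, -0.8, 0.4]
width: 0.987
gripper_force: 0.0
```

Run:
```python
from h import *
s=sensors.observe(); print(s["position"],cv2.Rodrigues(s["ee_rot"])[0].round(3),s["force"],s["joints"],s["clock"])
cv2.imwrite("pics/s1.png",optics.get_image("scene"))
```

```text
[0.52832495 0.25945982 0.15005125] [[-0.995 -0.104  0.   ]
 [-0.104  0.995  0.001]
 [-0.     0.001 -1.   ]] [ 0.27737604 -0.82502488  0.3966209 ] [-0.53734839  0.47039811 -0.01355879  1.77640357  0.00738611  0.89435894
  1.12055595] 1.5
```

View pics/s1.png

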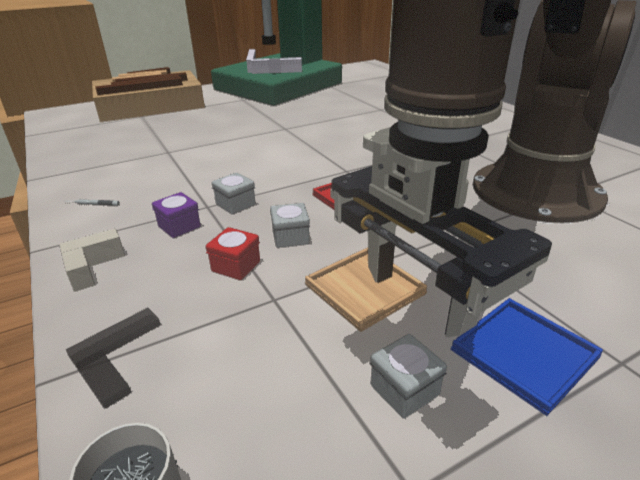

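The gripper hangs squarely over the left tin, at pixel (408,372). I'll go down, grip, lift and feel the weight.

Call:
{"method": "arm_command", "body": {"deltas": [0, 0, 0, 0, -0.001, -0.04, 91, 0, 0, 0, 0, -0.001, -0.08, 91, 0, 0, 0, 0, -0.001, -0.105, 91, 0, 0, 0, 0, -0.001, -0.114, 91, 0, 0, 0, 0, -0.001, -0.114, 91, 0, 0, 0, 0, -0.001, -0.114, 50, 0, 0, 0, 0, -0.001, -0.114, 50, 0, 0, 0, 0, -0.001, -0.114, 50, 0, 0, 0, 0, -0.001, -0.114, 50, 0, 0, 0, 0, -0.001, -0.114, 50, 0, 0, 0, 0, -0.001, -0.114, 50, 0, 0, 0, 0, -0.001, -0.114, 50], "force": 25}}

```text
clock: 2.75
position: [0.5293, 0.2576, 0.0365]
ee_rot: [-0.16, 3.137, 0.001]
force: [-0.9, 0.9, 7.0]
width: 0.651
gripper_force: 25.0
```

Call:
{"method": "arm_command", "body": {"deltas": [0, 0, 0, 0, 0, 0.01, 50, 0, 0, 0, 0, 0, 0.025, 50, 0, 0, 0, 0, 0, 0.04, 50, 0, 0, 0, 0, 0, 0.05, 50, 0, 0, 0, 0, 0, 0.05, 50, 0, 0, 0, 0, 0, 0.05, 50, 0, 0, 0, 0, 0, 0.05, 50, 0, 0, 0, 0, 0, 0.05, 50]}}

```text
clock: 3.55
position: [0.5285, 0.257, 0.085]
ee_rot: [0.16, -3.136, 0.001]
force: [0.5, -0.3, -1.3]
width: 0.653
gripper_force: 25.0
```

Run:
```python
from h import *
s=sensors.observe(); print(s)
for i in range(6): optics.get_image("top"); print(sensors.observe()["force"])
```

```text
{'clock': 3.55, 'joints': array([-0.53292329,  0.55122078, -0.01486401,  1.83234559,  0.01121445,
        0.75940101,  1.11886193]), 'dq': array([ 0.00100874, -0.00218748,  0.00052081, -0.0031641 , -0.00043562,
        0.00201108,  0.00022789]), 'joint_efforts': array([ 1.00394560e-02, -6.86413908e+01,  5.62242754e-01, -2.41641444e+01,
        1.06268859e-02,  9.37790936e-02, -1.28685815e-04]), 'position': array([0.52850548, 0.25695052, 0.08501864]), 'ee_rot': array([ 1.59770773e-01, -3.13635664e+00,  8.76803533e-04]), 'force': array([ 0.54643107, -0.25162375, -1.33244284]), 'ft_torque': array([0.05273546, 0.02456875, 0.03323495]), 'gripper_force': 24.999083653092384, 'width': 0.6525334105610459}
[ 0.01397365  0.38546107 -0.70309616]
[-0.7241964  -0.04224127 -0.21910448]
[-0.30216115  0.78685813 -1.02164648]
[-0.65210958  0.49762036 -0.91096706]
[-1.3935408   0.37350931 -0.68134118]
[-1.07208058  1.0781822  -0.976723  ]
```

The pull is about 0.9 N, so this is a light tin. I'll put it back, release, and move over the middle tin.

Call:
{"method": "arm_command", "body": {"deltas": [0, 0, 0, 0, 0, -0.02, 50, 0, 0, 0, 0, 0, -0.035, 50, 0, 0, 0, 0, 0, -0.044, 50, 0, 0, 0, 0, 0, -0.047, 50, 0, 0, 0, 0, 0, -0.049, 50, 0, 0, 0, 0, 0, -0.049, 50, 0, 0, 0, 0, 0, -0.049, 50, 0, 0, 0, 0, 0, -0.049, 85, 0, 0, 0, 0, 0, -0.049, 85, 0, 0, 0, 0, 0, -0.049, 85, 0, 0, 0, 0, 0, -0.049, 85, 0, 0, 0, 0, 0, -0.049, 85, 0, 0, 0, 0, 0, -0.02, 85, 0, 0, 0, 0, 0, 0.02, 90, 0, 0, 0, 0, 0, 0.065, 90, 0, 0, 0, 0, 0, 0.065, 90]}}

```text
clock: 5.45
position: [0.532, 0.2589, 0.1567]
ee_rot: [-0.159, 3.129, 0.007]
force: [0.1, 0.4, 0.2]
width: 0.978
gripper_force: 0.0
```

Call:
{"method": "arm_command", "body": {"deltas": [0, 0, -0.263, -0.0285, -0.351, 0, 91, 0, 0, -0.263, -0.0285, -0.351, 0, 91, 0, 0, -0.263, -0.0285, -0.351, 0, 91, 0, 0, -0.263, -0.0285, -0.351, 0, 91, 0, 0, -0.263, -0.0285, -0.351, 0, 91, 0, 0, -0.263, -0.0285, -0.351, 0, 91, 0, 0, -0.263, -0.0285, -0.351, 0, 91, 0, 0, -0.263, -0.0285, -0.351, 0, 91, 0, 0, -0.263, -0.0285, -0.351, 0, 91, 0, 0, -0.263, -0.0285, -0.351, 0, 91, 0, 0, -0.263, -0.0285, -0.351, 0, 91, 0, 0, -0.263, -0.0285, -0.351, 0, 91, 0, 0, -0.263, -0.0285, -0.351, 0, 91, 0, 0, -0.263, -0.0285, -0.351, 0, 91]}}

```text
clock: 6.85
position: [0.5006, -0.0933, 0.1507]
ee_rot: [0.486, 3.104, 0.0]
force: [0.2, 0.5, 0.7]
width: 0.994
gripper_force: 0.0
```

Run:
```python
from h import *
s=sensors.observe(); print(s["position"],cv2.Rodrigues(s["ee_rot"])[0].round(3),s["force"])
cv2.imwrite("pics/s2.png",optics.get_image("scene"))
```

```text
[ 0.50055354 -0.09326194  0.15072806] [[-0.952  0.305  0.   ]
 [ 0.305  0.952  0.   ]
 [ 0.     0.    -1.   ]] [0.17237912 0.54525337 0.74621505]
```

View pics/s2.png

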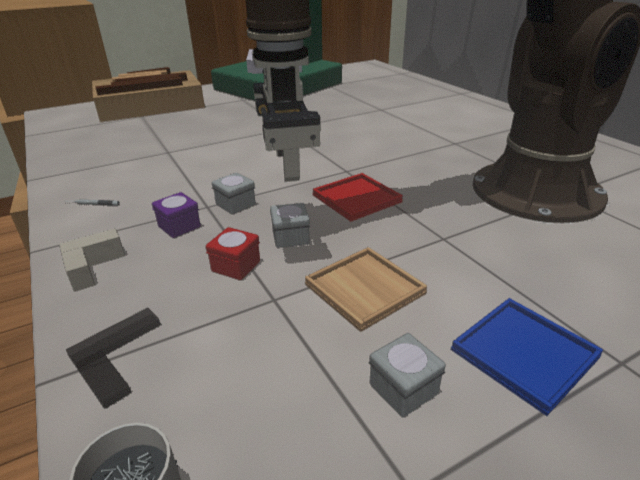

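The left tin is back in its place at (407,372), and the gripper is over the middle tin at (290,222). Next I'll grip and lift this one.

Call:
{"method": "arm_command", "body": {"deltas": [0, 0, 0, 0, -0.001, -0.04, 91, 0, 0, 0, 0, -0.001, -0.08, 91, 0, 0, 0, 0, -0.001, -0.105, 91, 0, 0, 0, 0, -0.001, -0.114, 91, 0, 0, 0, 0, -0.001, -0.114, 91, 0, 0, 0, 0, -0.001, -0.114, 50, 0, 0, 0, 0, -0.001, -0.114, 50, 0, 0, 0, 0, -0.001, -0.114, 50, 0, 0, 0, 0, -0.001, -0.114, 50, 0, 0, 0, 0, -0.001, -0.114, 50, 0, 0, 0, 0, -0.001, -0.114, 50, 0, 0, 0, 0, -0.001, -0.114, 50], "force": 30}}

```text
clock: 8.1
position: [0.501, -0.0944, 0.0375]
ee_rot: [0.487, 3.102, 0.001]
force: [-0.7, 1.7, 6.1]
width: 0.652
gripper_force: 30.0
```

Call:
{"method": "arm_command", "body": {"deltas": [0, 0, 0, 0, 0, 0.01, 50, 0, 0, 0, 0, 0, 0.025, 50, 0, 0, 0, 0, 0, 0.04, 50, 0, 0, 0, 0, 0, 0.05, 50, 0, 0, 0, 0, 0, 0.05, 50, 0, 0, 0, 0, 0, 0.05, 50, 0, 0, 0, 0, 0, 0.05, 50, 0, 0, 0, 0, 0, 0.05, 50]}}

```text
clock: 8.9
position: [0.4999, -0.0948, 0.0861]
ee_rot: [-0.487, -3.102, 0.0]
force: [-0.3, 0.0, -3.1]
width: 0.651
gripper_force: 30.0
```

Run:
```python
from h import *
s=sensors.observe(); print(s["position"],s["width"])
for i in range(5): optics.get_image("top"); print(sensors.observe()["force"])
```

```text
[ 0.49994491 -0.09478741  0.086091  ] 0.6508521198468736
[-0.29175843  0.455565   -3.36952575]
[-0.15199011  0.18240534 -3.87768226]
[-0.03529667 -0.86835498 -4.217718  ]
[-0.16896651  0.26805245 -4.20440983]
[-0.08096685  0.04596646 -4.2267989 ]
```

The pull is about 4.2 N, so the middle tin weighs about 0.42 kg and is the full one. I'll carry it over the tray at (0.468, 0.085), turning +26° to align with the walls.

Call:
{"method": "arm_command", "body": {"deltas": [0, 0, 0, 0, 0, 0.02, 50, 0, 0, 0.05, -0.005, 0.02, 0.03, 50, 0, 0, 0.1, -0.01, 0.05, 0.03, 50, 0, 0, 0.15, -0.015, 0.08, 0.03, 50, 0, 0, 0.2, -0.02, 0.11, 0.03, 50, 0, 0, 0.25, -0.027, 0.14, 0.03, 50, 0, 0, 0.292, -0.03, 0.165, 0.03, 50, 0, 0, 0.292, -0.032, 0.18, 0.03, 50, 0, 0, 0.292, -0.032, 0.18, 0.03, 50, 0, 0, 0.292, -0.032, 0.18, 0.03, 50, 0, 0, 0.292, -0.032, 0.18, 0.03, 50, 0, 0, 0.292, -0.032, 0.18, 0.03, 50]}}

```text
clock: 10.35
position: [0.4685, 0.0842, 0.1167]
ee_rot: [0.229, -3.133, 0.001]
force: [-0.2, -0.3, -3.2]
width: 0.654
gripper_force: 30.0
```

Run:
```python
from h import *
s=sensors.observe(); print(s["position"],s["width"],s["force"])
cv2.imwrite("pics/s3.png",optics.get_image("scene"))
```

```text
[0.46851918 0.08419999 0.11673547] 0.6542271716156509 [-0.15686643 -0.31056036 -3.19081938]
```

View pics/s3.png

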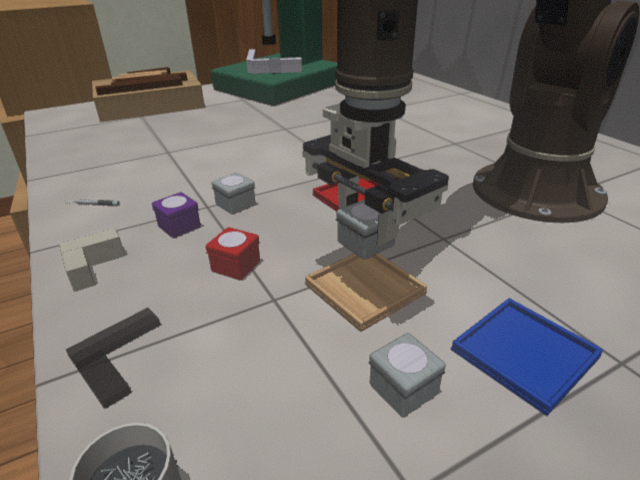

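The tin hangs level above the wooden tray at (366,285). I'll lower it slowly and watch the force.

Call:
{"method": "arm_command", "body": {"deltas": [0, 0, 0, 0, 0.001, -0.02, 50, 0, 0, 0, 0, 0.001, -0.04, 50, 0, 0, 0, 0, 0.001, -0.055, 50, 0, 0, 0, 0, 0.001, -0.065, 50, 0, 0, 0, 0, 0.001, -0.068, 50, 0, 0, 0, 0, 0.001, -0.07, 50, 0, 0, 0, 0, 0.001, -0.072, 50, 0, 0, 0, 0, 0.001, -0.073, 50, 0, 0, 0, 0, 0.001, -0.074, 50, 0, 0, 0, 0, 0.001, -0.074, 50, 0, 0, 0, 0, 0.001, -0.074, 50]}}

```text
clock: 11.5
position: [0.4688, 0.0863, 0.0435]
ee_rot: [-0.231, 3.132, 0.0]
force: [-2.7, -0.7, 6.2]
width: 0.652
gripper_force: 30.0
```

The force has gone from about −4 N to +6 N, so the tin is standing on the tray floor. I'll release and rise.

Call:
{"method": "arm_command", "body": {"deltas": [0, 0, 0, 0, 0, 0, 76, 0, 0, 0, 0, 0, 0, 76, 0, 0, 0, 0, 0, 0, 76, 0, 0, 0, 0, 0, 0, 76, 0, 0, 0, 0, 0, 0, 76, 0, 0, 0, 0, 0, 0.015, 76, 0, 0, 0, 0, 0, 0.04, 76, 0, 0, 0, 0, 0, 0.09, 80, 0, 0, 0, 0, 0, 0.14, 90, 0, 0, 0, -0.05, 0, 0.18, 90, 0, 0, 0, -0.1, 0, 0.2, 90, 0, 0, 0, -0.1, 0, 0.2, 90, 0, 0, 0, -0.1, 0, 0.2, 90, 0, 0, 0, -0.1, 0, 0.2, 90]}}

```text
clock: 12.9
position: [0.369, 0.0863, 0.2429]
ee_rot: [-0.231, 3.132, 0.001]
force: [0.0, 0.7, -0.1]
width: 0.981
gripper_force: 0.0
```

Run:
```python
from h import *
s=sensors.observe(); print(s["position"],s["force"],s["dq"].round(3))
cv2.imwrite("pics/s4.png",optics.get_image("scene"));
```

```text
[0.3690026  0.08625577 0.24290785] [ 0.01874955  0.74410362 -0.07110258] [ 0.004  0.033  0.005 -0.015 -0.001 -0.002 -0.   ]
```

View pics/s4.png

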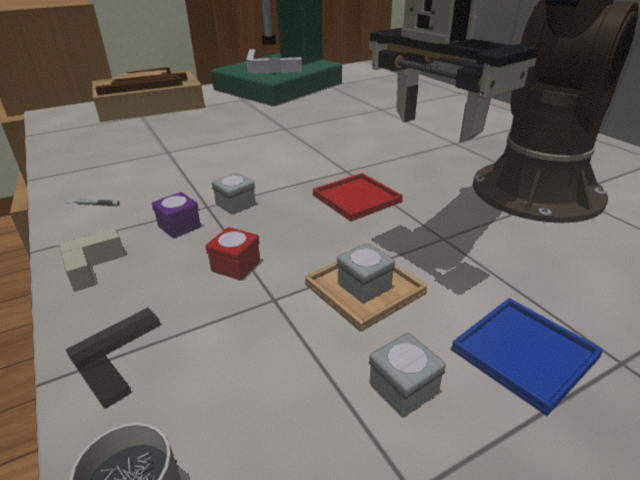

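The full tin stands upright in the wooden tray at (366,272). The light tins are in place at (407,372) and (233,192), and the gripper is clear of everything.

```bash
python3 -c "
from cell import arm; print(arm.sign_off())"
```

```text
the job is handed in; nothing more can be done
None
```

The full tin (the middle one, about 0.42 kg) is upright in the wooden tray; the left tin was lifted, felt light and was put back, the right one was never touched, and the job was handed in at about 13 s.

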